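Find the tight bushing with the pin gauge

ROBOT

A 6-joint arm with a two-finger parallel gripper is mounted at the origin on the work surface. World frame = base frame: x ahead of the robot, y to its left, z up, the work surface at z = 0. Lengths are in m, angles in rad, forces in N, time in s.
With the tool pointing down it reaches from about 0.275 to 0.725 m from the base axis. Payload 15.9 kg.
Tool frame: the origin (TCP) lies at the very end of the fingers, on their centre line; the grasp point (between the pads) lies 19 mm behind it; z points along the fingers, y is the line along which they close (so a half turn about z gives the same grasp; the last joint's range is limited). The gripper opens to 85 mm and grips with 20 to 120 N. Pads are 22 mm wide; open, the fingers measure 114 mm over their backs; the gripper's body (76 mm by 85 mm) begins 54 mm behind the grasp point. The pads swing forward as they close: fully open they stand 13 mm farther back than shut.
Start: joints at [-1.253, 0.213, -0.034, 1.323, 0, 1.571], TCP at [0.156, -0.475, 0.231] pointing down, gripper open.
Joint ranges: [-2.98, 2.98], [-0.74, 1.72], [-1.14, 1.35], [-2.1, 2.04], [-1.57, 1.44], [-3.14, 3.14]. Speed limits (rad/s): [1.89, 1.89, 2.39, 2.57, 3.14, 3.14].

INTERFACE

Orientations are given as a unit quaternion [w, x, y, z].
In Python, from workcell import arm, imaging, spotter gives the robot as it stands. The module is installed in compiled form; this text tells all that it offers.
- The arm moves only by the shell command python3 -m crank 'ROWS' [OPENING] [FORCE]. ROWS is a JSON object of lists of equal length, an entry for each row: "travel": the shift along the tool's x, y, z normalised to -1 to 1, where 1 is 25 cm, a list of three; "rot": the turn, a rotation vector about the tool's x, y, z normalised to -1 to 1, where 1 is pi rad, a list of three. A call has 1 to 12 rows; each row is the pose to reach, as a shift and turn from the pose commanded when the call began, along the tool's axes at that moment, turning the shorter way round; what a row does not reach only later rows make up. A row lasts 1/12 s, in which the tool goes at most 41.7 mm and 7.16 degrees, less where a joint would pass 70% of its speed; a pose out of reach is approached as far as the arm can. A call with a number of a shift or a turn outside -1 to 1 is refused whole. A call with a gripper value outside its range is refused whole. OPENING is the opening, from -1 (shut) to 1 (fully open), so that 0 is half open, set as the call begins (- or left out, the last holds). The fingers move at their own pace and stop on an object; FORCE is the grip in N (left out, the last holds). Time passes only in rows, so rows that repeat a pose let the fingers close. It gives the time, the measured TCP pose, the force, the opening and the grip force at its end, in the units of the state.
- arm.sense(): the state, without advancing time (a new reading comes with each control period).
- imaging.camera(name): name is "side" or "top" or "wrist"; returns the picture (420x560x3 uint8, red, green, blue); there is no depth.
- imaging.camera_model(name): a dict with "fov_y" (degrees; the focal length in pixels is half the picture's height over the tangent of half this angle, whatever the lens; pixels are square), "cx", "cy" (the principal point, pixels), "extrinsics" (4x4, takes a point from camera to world coordinates). Camera axes: x right, y up, looking along -z (the intrinsics and any distortion apply to the point x, -y, -z); pixel columns grow to the right and rows downward; lengths in m; the calibration is good to about 2 mm. A picture is of the moment at which its call begins: read the wrist's pose just before it. camera_model takes no time and is no camera call; for the wrist camera it gives the pose at the moment of the call.
- arm.finish_job(): hands the job in; it is judged then, once.
Trained networks look in the newest picture that a camera, given by its name, has taken for a name from the list of things; names that differ only in an ending like _2 or _b are one class to them, and where a whole thing is asked for, a point or a joint stands for the part that bears it (a point fixed in the world has none). Each returns a list of dicts, best first, with "score" (0 to 1); they miss things now and then, are a little off and sometimes report something else, mostly with a low value. They report only what shows in the picture. A call takes as long as a camera call. They do not tell look-alikes from the thing itself.
- spotter.regions_of(camera, thing): "pixels" (420x560 bool, what is visible of it) and "centre" ([column, row] in pixels, amid what is visible of it).
- spotter.spot_point(camera, thing): "centre" ([column, row] in pixels: a listed point, or the origin of a listed thing).
The state is a dict: "clock": time; "qpos": joint angles; "dq": joint speeds; "joint_efforts": joint torques, N m; "ee_pos": TCP position; "tcp_rot": TCP orientation; "ft_force": force on the tool from outside, world axes, zero at the start; "ft_torque": the same for the moment, N m; "opening": opening from 0.0 (shut) to 1.0 (fully open); "grip_force": force on a finger pad.
Only numpy, scipy, OpenCV 4.12 (cv2) and the standard library are available. Lean on these libraries where they do the work, as an engineer would, in place of code of your own. Each camera call takes 0.05 s, during which the arm holds its last target. There are 200 camera calls.

TASK

Take the pin gauge from its wooden stand and try it gently in each of the three steel bushings on the board, one after the other, starting at the end of the board with the brass stud: let the pin go in until its collar rests on the bushing, or until it stops at a tight spot inside, feel that it is really there, and never force it. Exactly one bushing is tight inside: set that one upright on the floor of the aluminium scrap tray, leave the two good ones standing in their recesses, and put the gauge back fully home in its stand, disturbing nothing else on the bench.

Things in the scene. Friction and masses are not known exactly. Their poses are not given: they have to be found in the camera images.
- gauge: pin gauge standing in its stand, pin down, 160 g: steel pin 12 mm diameter and 34 mm long with a 1 mm chamfered end, above it a collar 22 mm diameter and 6 mm thick, above that a round dark ribbed handle 18 mm diameter and 62 mm long. Origin: centre of the pin's lower end; z up the pin
- gauge_tip (a point): centre of the lower end of the gauge's pin (the gauge's origin). In the bushings creep in at 15 mm/s or less and stop at a few N; over 20 N between gauge and bushing is forcing it
- stand: light wooden block 70 x 70 mm, 40 mm high, fixed, with a round upright hole 17 mm wide and 37 mm deep in the middle of its top, in which the gauge stands with its collar resting on the top. Origin: centre of the underside
- stand_hole (a point): centre of the hole's mouth, in the top face of the stand, 40 mm above the bench
- board: brown wooden board 85 mm (x) by 270 mm (y), 10 mm thick, its top 16 mm above the bench, on soft rubber feet that give 1 mm per 5 N pushed down (6 mm at most) and keep it from sliding; three square recesses 36 mm wide and 4 mm deep, 85 mm apart along its y. A brass stud 12 mm across stands 7 mm up near the +y end, at the corner towards -x. Origin: on the bench under its centre
- nest1 (a point): centre of the floor (12 mm above the bench) of the recess at the end with the brass stud: the bushing here is tried first
- nest2 (a point): centre of the floor of the middle recess: its bushing is tried second
- nest3 (a point): centre of the floor of the recess at the far end from the stud: its bushing is tried third
- bushing_a: plain turned steel bushing, 30 mm outside, 36 mm tall, about 160 g, standing in a recess, bore vertical. Origin: on the bore axis, at the underside; z up. Bore 13.5 mm wide; in the tight one it narrows to 9 mm, 14 mm below the mouth, where the pin stops with 20 mm still outside; in a good one all 34 mm go in, to the collar. Which of the three is tight, and in which recess, is not told
- bushing_b: plain turned steel bushing, 30 mm outside, 36 mm tall, about 160 g, standing in a recess, bore vertical. Origin: on the bore axis, at the underside; z up. Bore 13.5 mm wide; in the tight one it narrows to 9 mm, 14 mm below the mouth, where the pin stops with 20 mm still outside; in a good one all 34 mm go in, to the collar. Which of the three is tight, and in which recess, is not told
- bushing_c: plain turned steel bushing, 30 mm outside, 36 mm tall, about 160 g, standing in a recess, bore vertical. Origin: on the bore axis, at the underside; z up. Bore 13.5 mm wide; in the tight one it narrows to 9 mm, 14 mm below the mouth, where the pin stops with 20 mm still outside; in a good one all 34 mm go in, to the collar. Which of the three is tight, and in which recess, is not told
- scrap_tray: square open aluminium tray 140 x 140 mm, rim 20 mm high, walls and floor 3 mm, fixed. Origin: centre of the underside
- hammer: hammer lying on the bench beyond the board, a bystander
- bottle: standing water bottle 190 mm tall, 62 mm across, a bystander
- parts_case: flat orange plastic case 110 x 180 mm, 34 mm high, a bystander
There are look-alikes about, which are no part of the job. Leave any green or purple look-alike of the bushing_b alone.

How it is judged:
By the outcome, as a careful person would: the job done as asked, in the order asked, and still so for the second after the job is handed in, with the robot touching nothing.
It also fails if it takes over 72 s, if anything falls off the work surface, if the arm or the gripper's body presses on something with over 40 N, if the wrist force passes 120 N, or if a joint passes its speed limit or range.

## Working session

There is one attempt and no reset: what is moved stays moved. The work goes in short steps, Python scripts to look and compute and a shell command to move; the robot and the scene stay as the last step left them, time stands still between calls to the robot, and variables do not carry over. Pictures are saved under pics/ and viewed, at most 10 in all, crops included, and the job is handed in when it is done.

```bash
mkdir -p pics
cat > h.py <<'E'
import numpy as np, cv2
from workcell import arm, imaging, spotter
def ray(cam,px,M=None):
    m=M or imaging.camera_model(cam); f=210/np.tan(np.radians(m['fov_y'])/2)
    d=np.array([(px[0]-m['cx'])/f,-(px[1]-m['cy'])/f,-1.]); T=np.array(m['extrinsics'])
    return T[:3,3],T[:3,:3]@d
def at_z(cam,px,z,M=None):
    o,d=ray(cam,px,M); return o+d*(z-o[2])/d[2]
def proj(cam,p,M=None):
    m=M or imaging.camera_model(cam); f=210/np.tan(np.radians(m['fov_y'])/2)
    T=np.array(m['extrinsics']); c=T[:3,:3].T@(np.array(p)-T[:3,3])
    return np.array([m['cx']+f*c[0]/-c[2], m['cy']+f*c[1]/c[2]])
E
python3 - <<'E'
from h import *
np.set_printoptions(precision=4,suppress=True)
for c in ('top','side','wrist'):
    im=imaging.camera(c); cv2.imwrite(f'pics/{c}0.png',im[...,::-1]); m=imaging.camera_model(c)
    print(c,{k:v for k,v in m.items() if k!='extrinsics'}); print(np.array(m['extrinsics']))
for t,z in [('gauge',0.006),('stand_hole',.04),('stand',0),('board',0),('nest1',.012),('nest2',.012),('nest3',.012),('bushing_a',.012),('scrap_tray',0)]:
    for r in spotter.spot_point('top',t)[:6]:
        print(t,round(r['score'],2),np.round(r['centre'],1),at_z('top',r['centre'],z))
print(arm.sense())
E
```

```text
top {'fov_y': 51.574781662220076, 'cx': 279.123126190163, 'cy': 204.70381653217325}
[[-0.0014  0.9976 -0.0698  0.5478]
 [-0.9999 -0.0023 -0.013   0.0289]
 [-0.0132  0.0697  0.9975  1.2399]
 [ 0.      0.      0.      1.    ]]
side {'fov_y': 48.192568064970786, 'cx': 277.3679267277981, 'cy': 204.4555913965145}
[[-0.8896  0.2698 -0.3686  0.2295]
 [-0.4568 -0.5375  0.7088  0.8203]
 [-0.0069  0.7989  0.6014  0.7254]
 [ 0.      0.      0.      1.    ]]
wrist {'fov_y': 69.12950139750953, 'cx': 275.484697461958, 'cy': 212.3389654664582}
[[ 0.3119  0.9059  0.2866  0.2305]
 [-0.9501  0.2977  0.0929 -0.451 ]
 [-0.0012 -0.3012  0.9535  0.3731]
 [ 0.      0.      0.      1.    ]]
gauge 0.61 [191.2 250.6] [0.5044 0.2943 0.006 ]
stand_hole 0.59 [188.5 251.8] [0.5023 0.2944 0.04  ]
stand 0.59 [193.6 253. ] [0.4973 0.2887 0.    ]
board 0.85 [294.3 227.3] [0.5699 0.002  0.    ]
nest1 0.76 [293.9 229.7] [0.5629 0.0034 0.012 ]
nest1 0.63 [324.2 233.8] [ 0.5513 -0.0818  0.012 ]
nest1 0.55 [262.9 225. ] [0.5763 0.0909 0.012 ]
nest2 0.76 [293.9 229.7] [0.5629 0.0034 0.012 ]
nest2 0.63 [324.2 233.8] [ 0.551
[... 328 characters left out ...]
ing_a 0.51 [303.3 269.6] [ 0.4513 -0.0225  0.012 ]
bushing_a 0.43 [264.7 222.9] [0.5822 0.0858 0.012 ]
bushing_a 0.38 [291.7 228.1] [0.5675 0.0096 0.012 ]
scrap_tray 0.68 [392.  232.8] [ 0.5539 -0.2751  0.    ]
{'clock': 0.6, 'qpos': array([-1.253 ,  0.2129, -0.0344,  1.3235, -0.    ,  1.5708]), 'dq': array([-0.0003, -0.0017,  0.0005, -0.0003,  0.0003, -0.0007]), 'joint_efforts': array([ -0.0056, -68.5689,  48.7207,   0.0013,  -0.0002,   0.    ]), 'ee_pos': array([ 0.1562, -0.4749,  0.2313]), 'tcp_rot': array([-0.    ,  0.9874,  0.1582, -0.    ]), 'ft_force': array([ 0.3835, -0.5958,  0.1761]), 'ft_torque': array([-0.0335,  0.0294, -0.0213]), 'grip_force': 0.0, 'opening': 0.9975795351422752}
```

Run:
```python
import cv2
a=cv2.imread('pics/top0.png');a=cv2.resize(a[170:330,130:430],(800,427),interpolation=cv2.INTER_CUBIC)
cv2.imwrite('pics/t0c.png',a)
```

```text
(no output)
```

View pics/t0c.png

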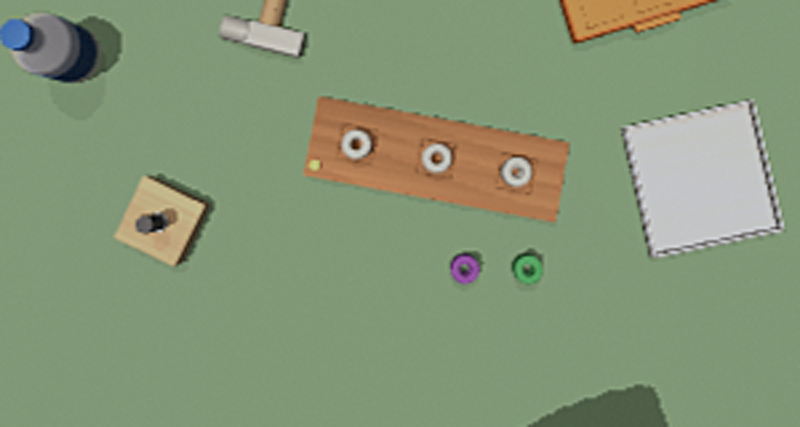

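View pics/side0.png

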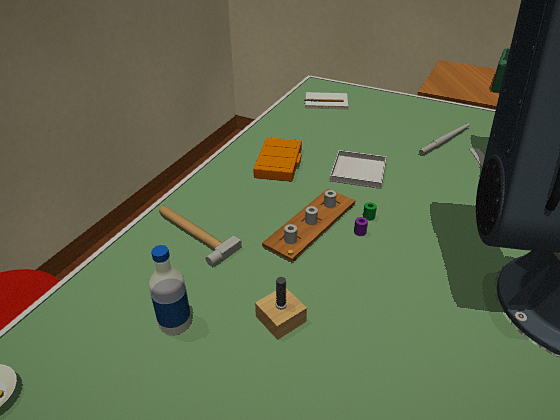

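The brass stud is at crop (314,165), the left (+y) end of the board, so nest1 holds the bushing at crop (356,143). The other bushings are at (436,157) and (516,171). The gauge is at (150,223), the tray at right, and the purple and green look-alikes are in front of the board. Next I'll move over the board with the tool turned to match it.

```bash
python3 -m crank '{"travel":[[1,-0.66,0],[1,-0.66,0],[1,-0.66,0],[1,-0.66,0],[1,-0.66,0],[1,-0.66,0],[1,-0.66,0],[1,-0.66,0]],"rot":[[0,0,0],[0,0,0],[0,0,0],[0,0,0],[0,0,0],[0,0,0],[0,0,0],[0,0,0]]}' 
python3 -m crank '{"travel":[[1,-0.66,0],[1,-0.66,0],[1,-0.66,0],[1,-0.66,0],[1,-0.66,0],[1,-0.66,0],[1,-0.66,0],[1,-0.66,0],[1,-0.66,0],[1,-0.66,0],[1,-0.66,0],[1,-0.66,0]],"rot":[[0,0,-0.353],[0,0,-0.353],[0,0,-0.353],[0,0,-0.353],[0,0,-0.353],[0,0,-0.353],[0,0,-0.353],[0,0,-0.353],[0,0,-0.353],[0,0,-0.353],[0,0,-0.353],[0,0,-0.353]]}'
cat > look.py <<'E'
import sys
from h import *
np.set_printoptions(precision=4,suppress=True)
n=sys.argv[1]
m=imaging.camera_model('wrist'); im=imaging.camera('wrist'); cv2.imwrite(f'pics/{n}.png',im[...,::-1])
for a in sys.argv[2:]:
    t,z=a.split(':')
    for r in spotter.spot_point('wrist',t)[:6]: print(t,round(r['score'],2),np.round(r['centre'],1),at_z('wrist',r['centre'],float(z),m))
s=arm.sense(); print(s['clock'],s['qpos'],s['ee_pos'],s['tcp_rot'],s['ft_force'],s['opening'],s['grip_force'])
E
python3 look.py w1 bushing_a:.012 nest2:.012 board:0 scrap_tray:0 stand_hole:.04
```

```text
clock: 1.27
ee_pos: [0.3448, -0.2361, 0.2315]
tcp_rot: [-0.0, 0.987, 0.16, 0.001]
ft_force: [-0.6, -0.9, 1.0]
opening: 1.003
grip_force: 0.0
clock: 2.27
ee_pos: [0.5279, -0.0057, 0.2314]
tcp_rot: [0.0, 0.758, 0.653, 0.0]
ft_force: [0.0, -0.7, -0.6]
opening: 1.003
grip_force: 0.0
bushing_a 0.96 [218.6 203.8] [ 0.4558 -0.0213  0.012 ]
bushing_a 0.83 [306.4 167.6] [0.5682 0.007  0.012 ]
bushing_a 0.77 [300.1 235.7] [ 0.5499 -0.0782  0.012 ]
bushing_a 0.74 [310.2  91.5] [0.5823 0.0902 0.012 ]
bushing_a 0.59 [226.  247.1] [ 0.4534 -0.0797  0.012 ]
nest2 0.76 [305.4 168.8] [0.5668 0.0058 0.012 ]
nest2 0.71 [301.4 237.5] [ 0.5512 -0.081   0.012 ]
nest2 0.57 [304.6  94.3] [0.5758 0.0882 0.012 ]
board 0.98 [302.  166.5] [0.5639 0.0071 0.    ]
scrap_tray 0.65 [309.4 351.2] [ 0.5408 -0.2704  0.    ]
2.5667 [-0.0105  0.2711  0.0411  1.3407 -0.      1.7057] [ 0.528  -0.0055  0.2314] [0.     0.7566 0.6539 0.    ] [ 0.1736  0.2257 -0.2375] 1.0001187274879106 0.0
```

View pics/w1.png

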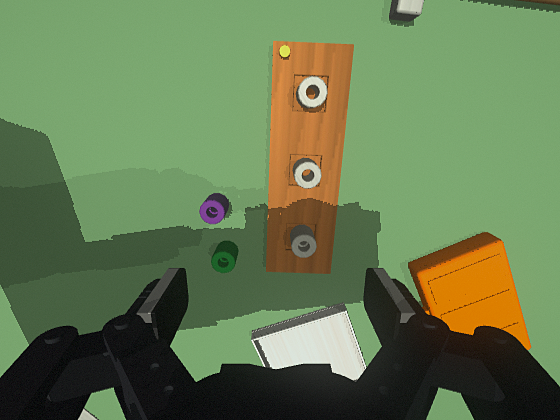

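The wrist view shows the stud at (285,51) and the bushings at (312,92), (308,173) and (303,242). The purple and green look-alikes are at left. Next is the gauge.

```bash
python3 -m crank '{"travel":[[1,-0.28,0],[1,-0.28,0],[1,-0.28,0],[1,-0.28,0],[1,-0.28,0],[1,-0.28,0],[1,-0.28,0]],"rot":[[0,0,0],[0,0,0],[0,0,0],[0,0,0],[0,0,0],[0,0,0],[0,0,0]]}' 
python3 -m crank '{"travel":[[0.17,0,0],[0.17,0,0],[0.17,0,0],[0.17,0,0]],"rot":[[0,0,0],[0,0,0],[0,0,0],[0,0,0]]}' 
python3 look.py w2 gauge:.006 stand_hole:.04 stand:0
python3 - <<'E'
from h import *
print('handle top from top cam',at_z('top',(186.3,253.6),.108))
E
```

```text
clock: 3.15
ee_pos: [0.4934, 0.2571, 0.2311]
tcp_rot: [-0.001, 0.755, 0.656, 0.0]
ft_force: [0.2, 0.8, -0.4]
opening: 0.999
grip_force: 0.0
clock: 3.48
ee_pos: [0.5008, 0.294, 0.2311]
tcp_rot: [0.0, 0.756, 0.654, -0.0]
ft_force: [0.4, -0.3, 0.1]
opening: 0.999
grip_force: 0.0
gauge 0.96 [274.8 181.2] [0.5012 0.2948 0.006 ]
gauge 0.26 [510.7 247.2] [0.7947 0.1631 0.006 ]
stand_hole 0.67 [275.  191.5] [0.5008 0.2901 0.04  ]
stand 0.9 [274.3 180.1] [0.5006 0.2951 0.    ]
3.6833 [ 0.5297  0.3836  0.1981  1.3851 -0.0001  2.2459] [0.501  0.2933 0.2316] [0.0001 0.7566 0.6539 0.0001] [-0.7487  0.3069 -0.4394] 1.0033622687153094 0.0
handle top from top cam [0.50020497 0.28502817 0.108     ]
```

View pics/w2.png

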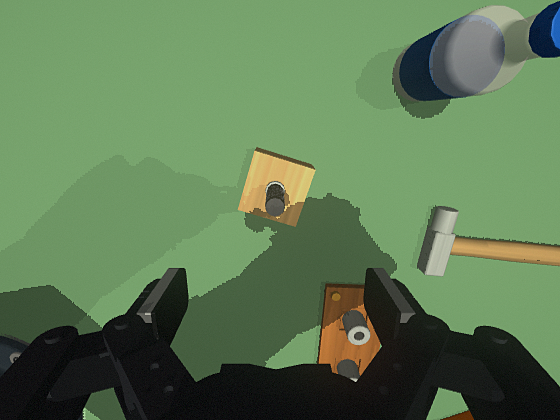

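Run:
```python
from h import *
im=cv2.imread('pics/w2.png'); 
print(at_z('wrist',(275,206.5),.108),at_z('wrist',(275,186),.046), proj('wrist',(.501,.2933,.108)),proj('wrist',(.501,.2933,.046)))
c=cv2.resize(im[140:235,230:325],(570,570),interpolation=cv2.INTER_CUBIC);cv2.imwrite('pics/w2c.png',c)
```

```text
[0.50144369 0.29193389 0.108     ] [0.5021722  0.29704555 0.046     ] [274.29680778 205.14023047] [274.44372295 189.44644225]
```

View pics/w2c.png

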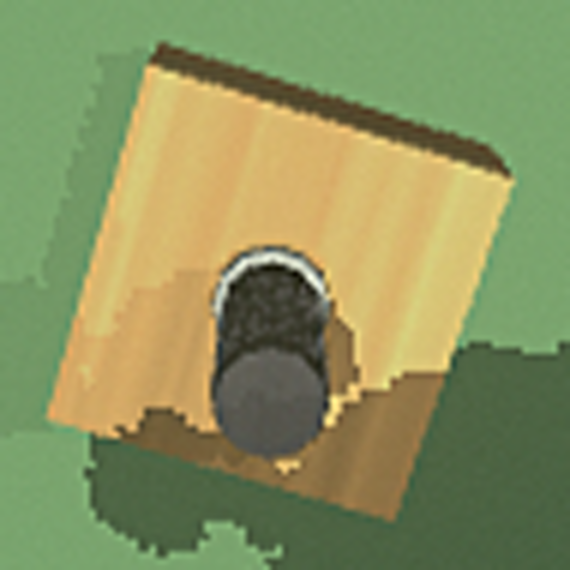

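```bash
python3 -m crank '{"travel":[[0,0,0.15],[0,0,0.3],[0,0,0.45],[0,0,0.58],[0,0,0.66],[0,0,0.69],[0,0,0.69],[0,0,0.69]],"rot":[[0,0,0],[0,0,0],[0,0,0],[0,0,0],[0,0,0],[0,0,0],[0,0,0],[0,0,0]]}' 0.06 40
python3 -m crank '{"travel":[[0,0,0],[0,0,0],[0,0,0],[0,0,0],[0,0,0],[0,0,0],[0,0,0],[0,0,0]],"rot":[[0,0,0],[0,0,0],[0,0,0],[0,0,0],[0,0,0],[0,0,0],[0,0,0],[0,0,0]]}' -1 40
```

```text
clock: 4.35
ee_pos: [0.5014, 0.2942, 0.06]
tcp_rot: [0.0, 0.756, 0.654, 0.001]
ft_force: [0.2, 0.5, 1.7]
opening: 0.534
grip_force: 0.0
clock: 5.02
ee_pos: [0.5017, 0.2948, 0.0603]
tcp_rot: [0.0, 0.756, 0.654, 0.001]
ft_force: [-0.6, -0.8, 8.3]
opening: 0.199
grip_force: 39.0
```

```bash
python3 -m crank '{"travel":[[0,0,-0.08],[0,0,-0.2],[0,0,-0.34],[-0.1,0.05,-0.34],[-0.773,0.436,-0.34],[-0.773,0.436,-0.34],[-0.773,0.436,-0.34],[-0.773,0.436,-0.34],[-0.773,0.436,-0.34],[-0.773,0.436,-0.34],[-0.773,0.436,-0.34],[-0.773,0.436,-0.34]],"rot":[[0,0,0],[0,0,0],[0,0,0],[0,0,0],[0,0,0],[0,0,0],[0,0,0],[0,0,0],[0,0,0],[0,0,0],[0,0,0],[0,0,0]]}' 
python3 look.py w3 gauge:.08 bushing_a:.012 nest1:.012
```

```text
clock: 6.02
ee_pos: [0.5809, 0.0877, 0.1441]
tcp_rot: [-0.0, 0.756, 0.654, 0.0]
ft_force: [-0.4, -0.2, -1.8]
opening: 0.197
grip_force: 39.4
gauge 0.79 [274.5 236. ] [0.5803 0.0816 0.08  ]
bushing_a 0.83 [269.5 347.9] [ 0.5516 -0.0754  0.012 ]
bushing_a 0.71 [273.  200.3] [0.58   0.0901 0.012 ]
bushing_a 0.41 [172.1 310.1] [ 0.4577 -0.0127  0.012 ]
nest1 0.84 [268.5 348.7] [ 0.5503 -0.0763  0.012 ]
nest1 0.79 [273.7 204.3] [0.5801 0.0861 0.012 ]
6.2167 [0.1511 0.4208 0.0314 1.1813 0.0001 1.8644] [0.5807 0.0884 0.144 ] [0.     0.7557 0.655  0.0001] [ 0.3534 -0.4332 -1.923 ] 0.19826835416369312 39.426777362823486
```

View pics/w3.png

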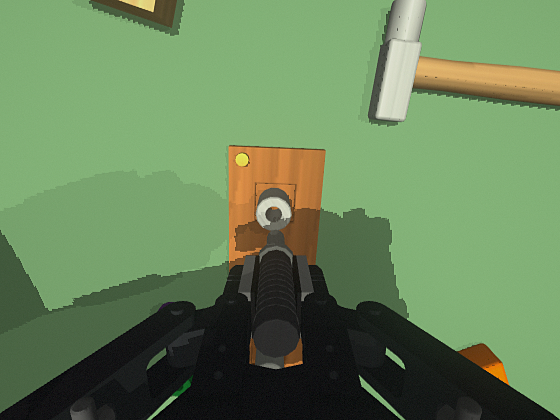

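Run:
```python
import cv2
im=cv2.imread('pics/w3.png')
cv2.imwrite('pics/w3c.png',cv2.resize(im[180:275,225:325],(800,760)[0:2],interpolation=cv2.INTER_CUBIC)[:600])
```

```text
(no output)
```

View pics/w3c.png

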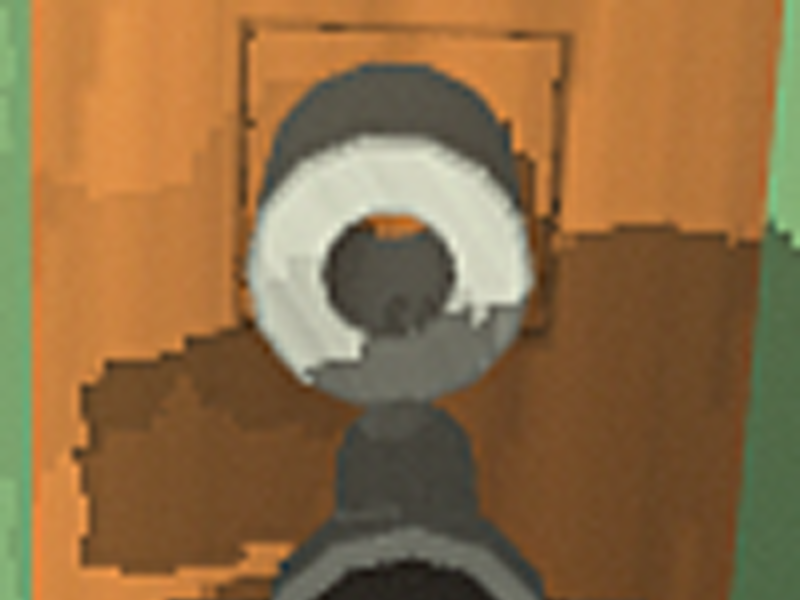

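```bash
cat >> h.py <<'E'
def axes():
    from scipy.spatial.transform import Rotation as R
    q=arm.sense()['tcp_rot']; return R.from_quat([*q[1:],q[0]]).as_matrix()
def gap(bore,edge,ztip,zm=.048):
    A=axes(); e=at_z('wrist',edge,ztip+.001)-.006*A[:,0]; b=at_z('wrist',bore,zm)
    print('tip',e.round(4),'mouth',b.round(4),'tcp',arm.sense()['ee_pos'].round(4),'move tool xyz mm',((b-e)@A*1000).round(2),'norm',((b-e)@A/.25).round(4))
E
python3 - <<'E'
from h import *
gap((273.7,213.9),(275.9,230),.0897)
E
```

```text
tip [0.5815 0.085  0.0907] mouth [0.5803 0.089  0.048 ] tcp [0.5807 0.0884 0.144 ] move tool xyz mm [ 3.85 -1.71 42.7 ] norm [ 0.0154 -0.0069  0.1708]
```

```bash
python3 -m crank '{"travel":[[0.005,-0.003,0.05],[0.01,-0.005,0.09],[0.0145,-0.0069,0.12],[0.0145,-0.0069,0.13],[0.0145,-0.0069,0.135],[0.0145,-0.0069,0.135]],"rot":[[0,0,0],[0,0,0],[0,0,0],[0,0,0],[0,0,0],[0,0,0]]}' 
python3 look.py w4
python3 - <<'E'
import cv2
im=cv2.imread('pics/w4.png')
cv2.imwrite('pics/w4c.png',cv2.resize(im[185:260,225:325],(800,600),interpolation=cv2.INTER_CUBIC))
E
```

```text
clock: 6.72
ee_pos: [0.5796, 0.0913, 0.1099]
tcp_rot: [-0.0, 0.756, 0.654, -0.0]
ft_force: [0.2, -1.0, -1.7]
opening: 0.198
grip_force: 39.4
6.7667 [ 0.1561  0.4381 -0.0297  1.1029 -0.      1.8709] [0.5798 0.0913 0.1103] [0.0001 0.7561 0.6544 0.0001] [-0.1596 -0.3471 -2.2956] 0.2020028743559527 39.430838227272034
```

View pics/w4c.png

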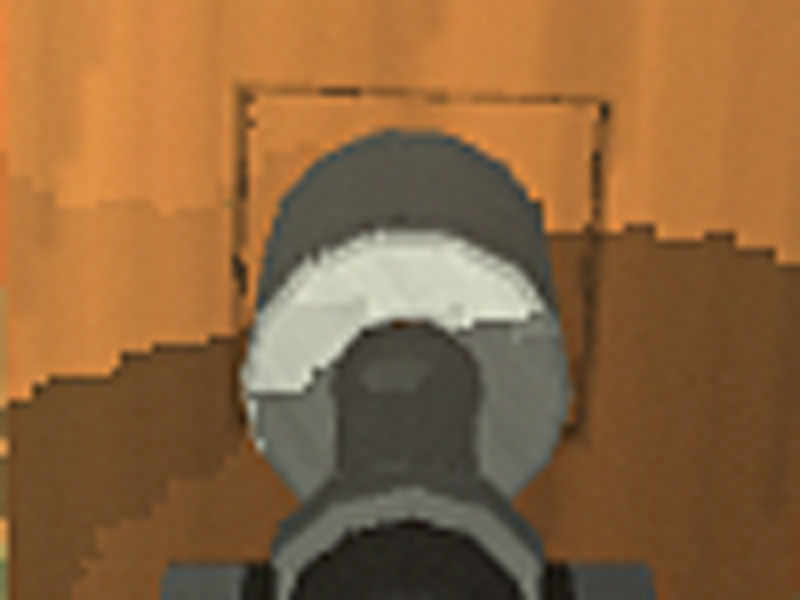

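Run:
```python
from h import *
gap((275.75,233.0),(276,225),.056)
```

```text
tip [0.5813 0.0914 0.057 ] mouth [0.5806 0.0881 0.048 ] tcp [0.5798 0.0913 0.1103] move tool xyz mm [-3.38 -0.16  9.  ] norm [-0.0135 -0.0006  0.036 ]
```

Run:
```python
import cv2
for n in ('w3','w4'):
    g=cv2.cvtColor(cv2.imread(f'pics/{n}.png'),6); print(n); 
    for r in range(218,246,1): print(r,g[r,262:292:1])
```

```text
w3
218 [188 194 191 202 127  64  68  71  79  80  83  70  73  69  81  78  70  63
 115 196 174 115 175 178 103 110 116 112  94  75]
219 [180 192 194 195 191 117  68  68  76  81  82  69  69  83  83  71  74  77
  99 104  99  93 181 175  94 124 124 116  90  74]
220 [181 185 196 192 194 185 120  80  77  75  81  69  67  78  85  69  93 104
 113 109 108 102 156  97 101 129 130 110  80  75]
221 [182 177 184 195 192 195 196 178 120  77  72  70  70  70 105  86 104 112
 112 109 107 108 104 102 105 128 126  94  49  53]
222 [189 182 181 191 194 188 197 208 148  95  98 101  97 100 105 107 108 106
 108 109 108 108 109 103 105 128 113  80  61  65]
223 [192 186 180 185 199 194 195 207  94 108 112 115 113 112 111 112 107 105
 106 110 109 108 111 110 104 114  90  69  72  75]
224 [198 193 186 178 187 193 191 199 100 106 110 109 109 110 111 109 106 107
 106 108 109 108 110 112 100  92  74  75  80  82]
225 [199 191 168 120  87  94  98  96 103 111 108 110 108 109 109 109 108 108
 104 107 109 111 106 121  95  78  77  76  78  85]
226 [173 105  97 101 102 101 107 107 107 108 109 109 109 109 108 111 107 107
 107
[... 4837 characters left out ...]
 67  67  67  63
  64  66  65  61  86 109 107 104  99 103 103 105]
241 [104 103 102 107  98  62  65  67  70  68  65  65  64  69  66  65  63  66
  66  65  61  59  84 111 105 107 103 101 105 107]
242 [102 102 102 104 100  58  66  65  65  68  68  69  66  71  64  64  62  67
  66  63  62  59  70 111 109 107 105 104 101 104]
243 [109 106 104 103  95  63  66  61  66  70  76  75  79  77  67  67  66  69
  67  59  67  61  70 110 110 105 108 105 102  99]
244 [108 106 108 101  80  75  65  66  69  66  67  65  64  67  65  68  67  66
  67  68  68  64  71  91 108 108 105 107 100  83]
245 [107 108 107  80  58  63  66  65  65  67  66  66  70  69  73  73  66  67
  67  66  68  66  65  59  81 106 106 102  88  74]
```

Run:
```python
from h import *
gap((275.75,233.0),(275.9,229.7),.056)
```

```text
tip [0.5807 0.088  0.057 ] mouth [0.5806 0.0881 0.048 ] tcp [0.5798 0.0913 0.1103] move tool xyz mm [ 0.05 -0.09  9.  ] norm [ 0.0002 -0.0004  0.036 ]
```

```bash
python3 -m crank '{"travel":[[0,0,0.0048],[0,0,0.0096],[0,0,0.0144],[0,0,0.0192],[0,0,0.024],[0,0,0.0288],[0,0,0.0336],[0,0,0.0384],[0,0,0.0432],[0,0,0.0432]],"rot":[[0,0,0],[0,0,0],[0,0,0],[0,0,0],[0,0,0],[0,0,0],[0,0,0],[0,0,0],[0,0,0],[0,0,0]]}'
```

```text
clock: 7.6
ee_pos: [0.5796, 0.0912, 0.099]
tcp_rot: [-0.0, 0.756, 0.654, -0.0]
ft_force: [0.8, -0.6, -1.2]
opening: 0.196
grip_force: 39.4
```

```bash
python3 -m crank '{"travel":[[0,0,0.0048],[0,0,0.0096],[0,0,0.0144],[0,0,0.0192],[0,0,0.024],[0,0,0.0288],[0,0,0.0336],[0,0,0.0384],[0,0,0.0432],[0,0,0.048],[0,0,0.048]],"rot":[[0,0,0],[0,0,0],[0,0,0],[0,0,0],[0,0,0],[0,0,0],[0,0,0],[0,0,0],[0,0,0],[0,0,0],[0,0,0]]}'
```

```text
clock: 8.52
ee_pos: [0.5796, 0.0912, 0.087]
tcp_rot: [-0.0, 0.756, 0.654, -0.0]
ft_force: [-0.3, 0.4, -1.9]
opening: 0.197
grip_force: 39.4
```

```bash
python3 -m crank '{"travel":[[0,0,0.0048],[0,0,0.0096],[0,0,0.0096]],"rot":[[0,0,0],[0,0,0],[0,0,0]]}'
```

```text
clock: 8.77
ee_pos: [0.5796, 0.0912, 0.0846]
tcp_rot: [-0.0, 0.756, 0.654, -0.0]
ft_force: [-0.9, -0.1, -2.0]
opening: 0.2
grip_force: 39.4
```

```bash
python3 -m crank '{"travel":[[0,0,0.0048],[0,0,0.0096],[0,0,0.0144],[0,0,0.0192],[0,0,0.024],[0,0,0.0288],[0,0,0.0336],[0,0,0.0384],[0,0,0.0432],[0,0,0.048],[0,0,0.0528],[0,0,0.0576]],"rot":[[0,0,0],[0,0,0],[0,0,0],[0,0,0],[0,0,0],[0,0,0],[0,0,0],[0,0,0],[0,0,0],[0,0,0],[0,0,0],[0,0,0]]}'
python3 -m crank '{"travel":[[0,0,0.002],[0,0,0.004],[0,0,0.006],[0,0,0.008],[0,0,0.008]],"rot":[[0,0,0],[0,0,0],[0,0,0],[0,0,0],[0,0,0]]}'
```

```text
clock: 9.77
ee_pos: [0.5797, 0.0912, 0.0703]
tcp_rot: [-0.0, 0.756, 0.654, -0.0]
ft_force: [-0.1, 0.1, -1.7]
opening: 0.202
grip_force: 39.4
clock: 10.18
ee_pos: [0.5797, 0.0912, 0.0684]
tcp_rot: [-0.0, 0.756, 0.654, -0.0]
ft_force: [-0.2, -0.6, -2.1]
opening: 0.199
grip_force: 39.4
```

```bash
python3 -m crank '{"travel":[[0,0,0.002],[0,0,0.004],[0,0,0.006],[0,0,0.006],[0,0,0.006]],"rot":[[0,0,0],[0,0,0],[0,0,0],[0,0,0],[0,0,0]]}'
```

```text
clock: 10.6
ee_pos: [0.5798, 0.0912, 0.0672]
tcp_rot: [0.0, 0.756, 0.654, 0.0]
ft_force: [-1.0, -0.8, 4.3]
opening: 0.198
grip_force: 39.9
```

```bash
python3 -m crank '{"travel":[[0,0,-0.03],[0,0,-0.07],[0,0,-0.11],[0,0,-0.16],[0,0,-0.2],[0,0,-0.2],[-0.12,0,-0.2],[-0.24,-0.004,-0.2],[-0.336,-0.004,-0.2],[-0.336,-0.004,-0.2],[-0.336,-0.004,-0.2]],"rot":[[0,0,0],[0,0,0],[0,0,0],[0,0,0],[0,0,0],[0,0,0],[0,0,0],[0,0,0],[0,0,0],[0,0,0],[0,0,0]]}' 
python3 look.py w5
cat > ring.py <<'E'
import sys
from h import *
im=cv2.imread(f'pics/{sys.argv[1]}.png'); zt=float(sys.argv[2])
# blurred saturation: steel is grey, wood is orange
s=cv2.cvtColor(im,cv2.COLOR_BGR2HSV)[...,1]; 
R=slice(190,262); C=slice(240,312)
print('sat/10 rows 196..258'); 
for r in range(196,262,2): print(r,' '.join('%2d'%(v//10) for v in s[r,240:312:2]))
g=cv2.cvtColor(im,6)
print('gray/10')
for r in range(196,262,2): print(r,' '.join('%2d'%(v//10) for v in g[r,240:312:2]))
E
python3 ring.py w5 .063
```

```text
clock: 11.52
ee_pos: [0.5665, 0.0072, 0.117]
tcp_rot: [-0.0, 0.757, 0.654, 0.0]
ft_force: [-0.8, 1.1, -1.3]
opening: 0.198
grip_force: 39.5
11.5667 [ 0.0141  0.3941 -0.0788  1.0978  0.0002  1.7299] [0.5667 0.0081 0.117 ] [-0.0001  0.7565  0.654   0.0001] [ 0.3988 -0.224  -0.8347] 0.20307756610441283 39.462565183639526
sat/10 rows 196..258
196 17 17 17 17 17 17 16 17 17 17 17 17 17 17 17 17 17 17 17 17 17 17 17 17 17 17 17 17 16 17 17 17 17 17 17 17
198 17 17 17 17 17 17 16 17 17 17 17 17 17 17 15  1  1  3  2  3 17 18 17 17 17 16 17 17 16 17 17 17 17 17 17 17
200 17 17 17 17 17 17 16 17 17 17 17 17 12  2  3  4  4  4  4  4  3  4 17 18 17 17 17 17 15 17 17 17 17 17 17 17
202 17 17 17 17 17 17 17 17 17 17 17  2  4  4  5  4  4  4  5  5  4  4  2 13 17 17 17 17 16 17 17 17 17 17 17 17
204 17 17 17 17 17 17 16 17 17 17  7  3  4  4  4  5  4  4  4  4  5  4  5  2 17 17 17 17 16 17 17 17 17 17 17 17
206 17 17 17 17 17 17 16 17 17 11  3  4  4  4  4  4  4  4  5  5  5  5  5  4  1 18 17 17 17 17 17 17 17 17 17 17
208 17 17 17 17 17 17 16 17 17  1  3  3  4  4  5  4  4  5  4  5  4  4  5  5  4 11 17 17
[... 5940 characters left out ...]
8  8  8  8  8  8  9  8  8  8
250  8  8  8  8  7  9  8  8  9  8  5  6  9 11 11 11  6  4  2  4  8 11 11 11  6  6  8  8  8  8  8  8  8  8  8  8
252  8  8  8  8  8  9  8  8  8  8  6 11 11 11  3  3  4  4  3  3  4  3  6 11 11  6  6  8  8  8  8  8  8  8  8  8
254  8  8  8  8  8  9  8  8  8  7 11 11  9  3  4  3  3  4  3  3  3  3  3  6 11 11  6  8  8  8  8  8  8  8  8  8
256  9  8  8  8  8  8  8  9  2  2 11  6  3  3  4  4  3  3  3  4  4  3  3  3  6 11  8  2  5  7  7  7  6  7  8  9
258  8  8  8  8  8  8  8  8  3  2 12  2  3  3  4  3  3  4  4  3  3  3  3  3  3 11  6  2  4  7  7  7  6  7  8  8
260  8  8  8  8  8  8  8  9  3  2 12  3  3  4  4  5  4  3  3  4  5  4  3  3  3  7  6  3  2  7  6  7  6  6  8  8
```

Run:
```python
from h import *
gap((273.6,228.7),(275.9,229.7),.0627)
```

```text
tip [0.5676 0.0049 0.0637] mouth [0.566  0.0059 0.048 ] tcp [0.5667 0.0081 0.117 ] move tool xyz mm [ 0.82 -1.67 15.7 ] norm [ 0.0033 -0.0067  0.0628]
```

```bash
python3 -m crank '{"travel":[[0.0033,-0.0067,0.01],[0.0033,-0.0067,0.025],[0.0033,-0.0067,0.04],[0.0033,-0.0067,0.0445],[0.0033,-0.0067,0.0493],[0.0033,-0.0067,0.0541],[0.0033,-0.0067,0.0589],[0.0033,-0.0067,0.0637],[0.0033,-0.0067,0.068],[0.0033,-0.0067,0.07],[0.0033,-0.0067,0.07]],"rot":[[0,0,0],[0,0,0],[0,0,0],[0,0,0],[0,0,0],[0,0,0],[0,0,0],[0,0,0],[0,0,0],[0,0,0],[0,0,0]]}'
```

```text
clock: 12.48
ee_pos: [0.5651, 0.0092, 0.0994]
tcp_rot: [0.0, 0.756, 0.654, -0.0]
ft_force: [-0.0, 0.0, -1.8]
opening: 0.201
grip_force: 39.5
```

```bash
python3 -m crank '{"travel":[[0,0,0.0048],[0,0,0.0096],[0,0,0.0144],[0,0,0.0192],[0,0,0.024],[0,0,0.0288],[0,0,0.0336],[0,0,0.0384],[0,0,0.0432],[0,0,0.048],[0,0,0.048]],"rot":[[0,0,0],[0,0,0],[0,0,0],[0,0,0],[0,0,0],[0,0,0],[0,0,0],[0,0,0],[0,0,0],[0,0,0],[0,0,0]]}'
```

```text
clock: 13.4
ee_pos: [0.565, 0.0093, 0.0872]
tcp_rot: [-0.0, 0.756, 0.654, -0.0]
ft_force: [-0.7, -1.0, -2.3]
opening: 0.196
grip_force: 39.5
```

```bash
python3 -m crank '{"travel":[[0,0,0.0048],[0,0,0.0096],[0,0,0.0096]],"rot":[[0,0,0],[0,0,0],[0,0,0]]}'
```

```text
clock: 13.65
ee_pos: [0.565, 0.0093, 0.0848]
tcp_rot: [-0.0, 0.756, 0.654, -0.0]
ft_force: [-0.8, -1.3, -1.6]
opening: 0.199
grip_force: 39.5
```

```bash
python3 -m crank '{"travel":[[0,0,0.0048],[0,0,0.0096],[0,0,0.0144],[0,0,0.0192],[0,0,0.024],[0,0,0.0288],[0,0,0.0336],[0,0,0.0384],[0,0,0.0432],[0,0,0.048],[0,0,0.0528],[0,0,0.0576]],"rot":[[0,0,0],[0,0,0],[0,0,0],[0,0,0],[0,0,0],[0,0,0],[0,0,0],[0,0,0],[0,0,0],[0,0,0],[0,0,0],[0,0,0]]}'
python3 -m crank '{"travel":[[0,0,0.003],[0,0,0.006],[0,0,0.009],[0,0,0.012],[0,0,0.0135],[0,0,0.0135],[0,0,0.0135]],"rot":[[0,0,0],[0,0,0],[0,0,0],[0,0,0],[0,0,0],[0,0,0],[0,0,0]]}'
```

```text
clock: 14.65
ee_pos: [0.5652, 0.0093, 0.0706]
tcp_rot: [0.0, 0.756, 0.654, -0.0]
ft_force: [-0.5, -1.4, -0.6]
opening: 0.199
grip_force: 39.5
clock: 15.23
ee_pos: [0.5652, 0.0093, 0.0675]
tcp_rot: [0.0, 0.756, 0.654, 0.0]
ft_force: [-1.6, -1.2, 2.6]
opening: 0.199
grip_force: 39.7
```

```bash
python3 -m crank '{"travel":[[0,0,-0.03],[0,0,-0.07],[0,0,-0.11],[0,0,-0.16],[0,0,-0.2],[0,0,-0.2],[-0.12,0,-0.2],[-0.24,-0.01,-0.2],[-0.341,-0.01,-0.2],[-0.341,-0.01,-0.2],[-0.341,-0.01,-0.2]],"rot":[[0,0,0],[0,0,0],[0,0,0],[0,0,0],[0,0,0],[0,0,0],[0,0,0],[0,0,0],[0,0,0],[0,0,0],[0,0,0]]}' 
python3 look.py w6; python3 ring.py w6 .063 | sed -n '/gray/,$p' | head -30;  python3 ring.py w6 .063 | sed -n '14,28p'
```

```text
clock: 16.15
ee_pos: [0.5502, -0.0758, 0.1172]
tcp_rot: [-0.0, 0.757, 0.654, 0.0]
ft_force: [-0.2, 1.0, -1.8]
opening: 0.199
grip_force: 39.5
16.2 [-0.1354  0.3719 -0.111   1.088   0.0003  1.5804] [ 0.5504 -0.0749  0.1172] [-0.0002  0.7565  0.654   0.0001] [ 0.6318  1.3391 -1.4254] 0.19802697898692526 39.4624525308609
gray/10
196 14 15 15 15 15 15 13 16 16 15 15 15 15 15 14 14 13 12 13 14 15 17 16 16 16 15 15 14  7 13 14 15 15 15 15 15
198 14 15 16 16 15 15 13 16 16 15 15 15 15 15 11  8  9  9  9  9  8  8 13 16 15 15 15 15  7 13 14 15 15 15 15 15
200 14 15 16 15 15 15 13 16 15 14 14 14 12  9  9  9  9  9  9  9  9  9  8  8 14 15 15 15  8 14 14 15 15 15 15 15
202 14 15 16 15 15 16 11 15 14 14 14 14  8  9  9  9  9  9  9  9  9  8  9  8  8 15 15 14  8 14 14 15 15 15 15 15
204 14 15 15 15 15 15 11 13 14 14 14  8  9  9  9  9  9  9  9  9  9  9  8  8  8  7 15 15 10 14 14 15 15 15 15 15
206 14 15 15 15 15 15 10 15 14 14  9  9  9  9  9  9  8  8  8  8  8  8  8  8  8  8  7 14  9 14 14 15 15 15 15 15
208 14 15 15 15 15 14 10 15 14 14  8  9  9  9  8 10 17 17 15 15 14 11  8  8  8  8  7  8  9 13 14 15 
[... 3455 characters left out ...]
2 16 16 16 17 17 16 16 16 16
238 17 16 16 16 16 15 17 16 16 17 17  2  2  2  4  3  4  4  4  4  3  4  3  2  2  1 17 16 17 16 16 17 16 17 16 16
240 16 16 16 16 16 16 16 16 16 16 17 12  2  2  4  4  3  3  3  4  3  4  2  2  2 18 16 16 16 16 16 17 17 16 16 16
242 16 16 16 16 17 16 16 16 15 16 16 16 18  6  4  3  3  4  3  3  3  4  2  7 18 16 16 16 16 16 16 17 16 15 16 16
244 16 16 16 16 16 17 16 16 16 17 16 17 16 10  3  2  3  3  4  3  3  2  7 17 16 16 16 16 16 16 17 16 16 16 15 16
246 17 17 16 16 16 17 16 16 16 17 16 17 10  2  3  2  2  2  2  2  3  4  2  1 17 16 16 16 16 16 17 17 16 16 16 16
248 17 16 17 16 17 16 17 17 16 17 17 10  3  2  2  2  3  2  1  2  2  2  1  2  1 16 16 16 16 16 17 17 16 16 16 16
```

Run:
```python
from h import *
gap((275.9,227.1),(275.9,229.7),.0629)
```

```text
tip [ 0.5512 -0.0782  0.0639] mouth [ 0.5515 -0.0762  0.048 ] tcp [ 0.5504 -0.0749  0.1172] move tool xyz mm [ 2.01  0.03 15.9 ] norm [0.008  0.0001 0.0636]
```

```bash
python3 -m crank '{"travel":[[0.008,0,0.01],[0.008,0,0.025],[0.008,0,0.04],[0.008,0,0.0445],[0.008,0,0.0493],[0.008,0,0.0541],[0.008,0,0.0589],[0.008,0,0.0637],[0.008,0,0.068],[0.008,0,0.07],[0.008,0,0.07]],"rot":[[0,0,0],[0,0,0],[0,0,0],[0,0,0],[0,0,0],[0,0,0],[0,0,0],[0,0,0],[0,0,0],[0,0,0],[0,0,0]]}'
```

```text
clock: 17.12
ee_pos: [0.5506, -0.0728, 0.0997]
tcp_rot: [-0.0, 0.756, 0.654, -0.0]
ft_force: [0.3, -0.9, -0.9]
opening: 0.196
grip_force: 39.5
```

```bash
python3 -m crank '{"travel":[[0,0,0.0048],[0,0,0.0096],[0,0,0.0144],[0,0,0.0192],[0,0,0.024],[0,0,0.0288],[0,0,0.0336],[0,0,0.0384],[0,0,0.0432],[0,0,0.046],[0,0,0.046]],"rot":[[0,0,0],[0,0,0],[0,0,0],[0,0,0],[0,0,0],[0,0,0],[0,0,0],[0,0,0],[0,0,0],[0,0,0],[0,0,0]]}'
python3 -m crank '{"travel":[[0,0,0.002],[0,0,0.004],[0,0,0.004],[0,0,0.004]],"rot":[[0,0,0],[0,0,0],[0,0,0],[0,0,0]]}'
```

```text
clock: 18.03
ee_pos: [0.5507, -0.0728, 0.0881]
tcp_rot: [-0.0, 0.756, 0.654, -0.0]
ft_force: [-0.0, -2.0, -1.5]
opening: 0.198
grip_force: 39.5
clock: 18.37
ee_pos: [0.5508, -0.0728, 0.0875]
tcp_rot: [0.0, 0.756, 0.654, 0.0]
ft_force: [-1.3, -0.8, 2.7]
opening: 0.201
grip_force: 39.8
```

```bash
python3 -m crank '{"travel":[[0,0,0.0015],[0,0,0.0015],[0,0,0.0015]],"rot":[[0,0,0],[0,0,0],[0,0,0]]}'
python3 -m crank '{"travel":[[0,0,-0.03],[0,0,-0.07],[0,0,-0.12],[0,0,-0.2],[0,0,-0.24],[0.12,-0.035,-0.24],[0.28,-0.08,-0.24],[0.44,-0.126,-0.24],[0.6,-0.172,-0.24],[0.713,-0.204,-0.24]],"rot":[[0,0,0],[0,0,0],[0,0,0],[0,0,0],[0,0,0],[0,0,0],[0,0,0],[0,0,0],[0,0,0],[0,0,0]]}' 
python3 -m crank '{"travel":[[0.15,-0.043,0],[0.3,-0.086,0],[0.45,-0.129,0],[0.6,-0.172,0],[0.69,-0.197,0],[0.713,-0.204,0],[0.713,-0.204,0],[0.713,-0.204,0]],"rot":[[0,0,0],[0,0,0],[0,0,0],[0,0,0],[0,0,0],[0,0,0],[0,0,0],[0,0,0]]}' 
python3 look.py w7
```

```text
clock: 18.62
ee_pos: [0.5508, -0.0728, 0.087]
tcp_rot: [0.0, 0.756, 0.654, 0.0]
ft_force: [-1.5, -1.6, 4.3]
opening: 0.201
grip_force: 39.9
clock: 19.45
ee_pos: [0.5252, 0.114, 0.1475]
tcp_rot: [-0.0, 0.756, 0.655, 0.0]
ft_force: [0.3, -1.4, -1.4]
opening: 0.2
grip_force: 39.4
clock: 20.12
ee_pos: [0.501, 0.2944, 0.1471]
tcp_rot: [0.0, 0.756, 0.655, -0.0]
ft_force: [0.0, -0.3, -1.6]
opening: 0.198
grip_force: 39.4
20.1667 [ 0.5305  0.4064  0.0179  1.1824 -0.0002  2.2458] [0.5011 0.2939 0.1471] [ 0.0001  0.7563  0.6542 -0.0001] [ 0.309  -0.4414 -2.2572] 0.19922629244508788 39.374229311943054
```

Run:
```python
from h import *
for t,z in (('stand_hole',.04),('stand',0)):
    for r in spotter.spot_point('wrist',t)[:1]: print(t,r['score'],r['centre'],at_z('wrist',r['centre'],z))
im=cv2.imread('pics/w7.png'); g=cv2.cvtColor(im,6); 
print('tip at .04 plane should be seen at', proj('wrist',(.502,.2907,.04)), proj('wrist',(.502,.2992,.04)))
for r in range(196,236,2): print(r,' '.join('%2d'%(v//10) for v in g[r,250:304:2]))
hs=cv2.cvtColor(im,cv2.COLOR_BGR2HSV); m=((hs[...,0]<25)&(hs[...,1]>60)).astype('uint8'); m[240:]=0
n,l,s,c=cv2.connectedComponentsWithStats(m); i=1+s[1:,4].argmax(); print(s[i],c[i]); 
p,_=cv2.findContours((l==i).astype('uint8'),0,2); print(cv2.minAreaRect(max(p,key=len)))
```

```text
stand_hole 0.65 [276.7, 215.3] [0.50268636 0.28899083 0.04      ]
stand 0.58 [270.9, 202.7] [0.49727515 0.28971443 0.        ]
tip at .04 plane should be seen at [275.54193918 213.47698526] [274.0876046  204.06132198]
196 19 19 19 19 18 18 18 18 19 19 19 18 19 18 18 18 19 18 18 19 19 19 19 19 19 19 19
198 19 19 19 18 18 18 18 18 19 18 18 18 18 18 18 18 18 18 19 19 19 19 19 19 19 19 19
200 19 19 19 18 18 18 18 19 19 19 19 19 18 18 18 18 18 18 19 19 19 19 19 19 19 19 19
202 19 19 19 18 18 18 18 19 19 18 19 19 18 18 19 18 18 18 19 19 19 19 19 19 19 19 19
204 19 19 18 18 18 18 18 19 18 19 15 10 17 18 17 14 18 18 19 19 19 19 19 19 19 19 19
206 19 19 18 18 18 18 19 19 19 12 12 19 17 18 18 18 14 18 19 19 19 19 19 19 19 19 19
208 18 17 19 18 18 18 18 19 15  5 10 19 18 18 18 18  6 11 20 19 19 19 19 19 19 19 18
210 18 17 17 16 18 17 18 19  7  7  7  7 10 11  7  7  7  6 18 19 19 19 19 19 19 19 19
212 17 17 17 16 17 17 17 17  6  6  7  7  7  7  7  7  8  7 17 19 19 19 19 20 15 10 10
214 17 17 17 17 17 16 17 17  6  6  7  7  8  8  6  7  6  7 17 19 19 20 11 12 11 11 12
216 17 17 16 17 16 16 17 18  9  
[... 271 characters left out ...]
  9 12 11 11 11 12 12 12 11 11 12 12
224 17 16  8 14  8  8  8 18  8  9 10 10 10 10  9 10 10 11 11 11 12 12 11 11 11 12 13
226  9  9 10  9  9 10  9 18  9 10 10 10  9  9  9 10 10 11 11 12 12 12 11 11 12 12 13
228  9  9  9  9  9  9  9 19  8 10 10 10  9  9 10 10 11 11 12 12 12 12 11 11 12 12 12
230  9  9  9  9  9 10 10  9  9 10 10  8  7  7  7 10 11 11 12 12 12 11 11 11 12 12 12
232  9 10  9  9  9 10 10 10 10 10  7  8  8  8  6  6 12 11 12 12 12 11 11 11 12 13 12
234  9 11 10  9  9 10 10 10 10  6  7  8  8  7  6  7  6 12 12 12 11 11 11 11 12 12 12
[ 226  157  102   83 5664] [275.22439972 203.06920904]
((277.5283203125, 208.15093994140625), (83.51521301269531, 85.16353607177734), 15.945395469665527)
```

```bash
python3 -m crank '{"travel":[[0,0,0.06],[0,0,0.12],[0,0,0.18],[0,0,0.21],[0,0,0.23],[0,0,0.25],[0,0,0.27],[0,0,0.29],[0,0,0.31],[0,0,0.325],[0,0,0.335],[0,0,0.335]],"rot":[[0,0,0],[0,0,0],[0,0,0],[0,0,0],[0,0,0],[0,0,0],[0,0,0],[0,0,0],[0,0,0],[0,0,0],[0,0,0],[0,0,0]]}' 
python3 -m crank '{"travel":[[0,0,0.004],[0,0,0.008],[0,0,0.012],[0,0,0.015],[0,0,0.015]],"rot":[[0,0,0],[0,0,0],[0,0,0],[0,0,0],[0,0,0]]}'
```

```text
clock: 21.27
ee_pos: [0.5007, 0.2946, 0.0626]
tcp_rot: [-0.0, 0.756, 0.654, -0.0]
ft_force: [0.6, -0.6, -0.0]
opening: 0.199
grip_force: 39.4
clock: 21.68
ee_pos: [0.5012, 0.2949, 0.0603]
tcp_rot: [0.0, 0.756, 0.654, 0.001]
ft_force: [-2.0, -2.0, 9.8]
opening: 0.202
grip_force: 40.8
```

```bash
python3 -m crank '{"travel":[[0,0,0],[0,0,0],[0,0,0],[0,0,0],[0,0,0],[0,0,-0.1],[0,0,-0.25],[0,0,-0.4],[0,0,-0.52],[0,0,-0.6],[0,0,-0.6],[0,0,-0.6]],"rot":[[0,0,0],[0,0,0],[0,0,0],[0,0,0],[0,0,0],[0,0,0],[0,0,0],[0,0,0],[0,0,0],[0,0,0],[0,0,0],[0,0,0]]}' 0.06
python3 look.py w8 gauge:.006
python3 - <<'E'
import cv2
im=cv2.imread('pics/w8.png')
cv2.imwrite('pics/w8c.png',cv2.resize(im[150:250,220:340],(720,600),interpolation=cv2.INTER_CUBIC))
E
```

```text
clock: 22.68
ee_pos: [0.5015, 0.2951, 0.2102]
tcp_rot: [0.0, 0.756, 0.654, 0.001]
ft_force: [-0.3, -0.1, -0.4]
opening: 0.524
grip_force: 0.0
gauge 0.55 [275.9 186.6] [0.5033 0.294  0.006 ]
22.7833 [ 0.5318  0.3882  0.1465  1.3305 -0.      2.2466] [0.5006 0.2945 0.2083] [-0.0001  0.7561  0.6544 -0.0007] [-0.6347 -0.4048 -1.1368] 0.5309096867918914 0.0
```

View pics/w8c.png

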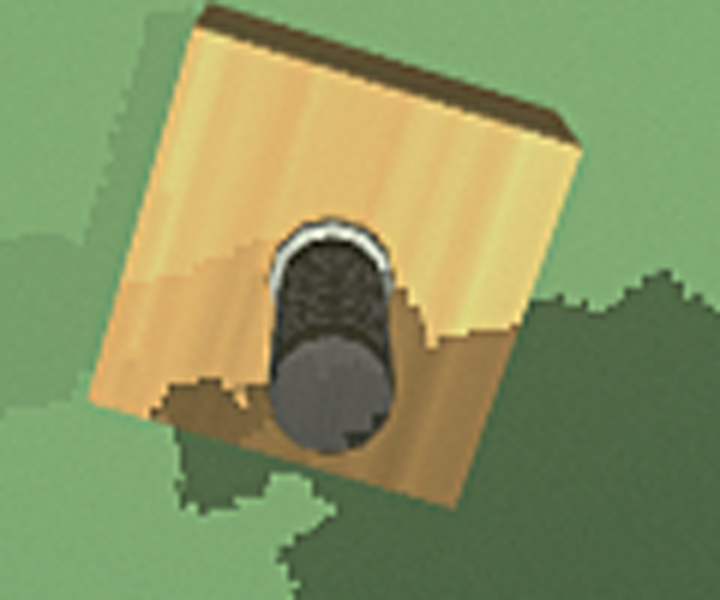

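The gauge stands fully home: its collar is on the stand top and the handle is upright. Now the tight bushing in nest3.

```bash
python3 -m crank '{"travel":[[-0.16,0.046,0],[-0.32,0.092,0],[-0.48,0.138,0],[-0.64,0.185,0],[-0.719,0.2076,0]],"rot":[[0,0,0],[0,0,0],[0,0,0],[0,0,0],[0,0,0]]}' 0.3
python3 -m crank '{"travel":[[-0.16,0.046,0],[-0.32,0.092,0],[-0.48,0.138,0],[-0.64,0.185,0.05],[-0.719,0.2076,0.15],[-0.719,0.2076,0.3],[-0.719,0.2076,0.42],[-0.719,0.2076,0.5],[-0.719,0.2076,0.5],[-0.719,0.2076,0.5]],"rot":[[0,0,0],[0,0,0],[0,0,0],[0,0,0],[0,0,0],[0,0,0],[0,0,0],[0,0,0],[0,0,0],[0,0,0]]}'
python3 look.py w9 bushing_a:.012
```

```text
clock: 23.2
ee_pos: [0.5259, 0.1055, 0.2081]
tcp_rot: [-0.0, 0.757, 0.654, -0.001]
ft_force: [0.4, 0.0, -0.4]
opening: 0.653
grip_force: 0.0
clock: 24.03
ee_pos: [0.5508, -0.0758, 0.0833]
tcp_rot: [-0.001, 0.756, 0.654, -0.001]
ft_force: [0.1, 0.6, 1.2]
opening: 0.65
grip_force: 0.0
bushing_a 0.83 [154.  249.8] [ 0.4567 -0.0828  0.012 ]
bushing_a 0.73 [273.5 226. ] [ 0.55   -0.0767  0.012 ]
bushing_a 0.67 [133. 171.] [ 0.4579 -0.0217  0.012 ]
bushing_a 0.65 [279.9 108.3] [0.5663 0.0048 0.012 ]
24.1333 [-0.1365  0.3979 -0.157   1.0148 -0.      1.5781] [ 0.5526 -0.0759  0.0855] [0.0004 0.7561 0.6545 0.0004] [ 0.6952  0.592  -0.1609] 0.6429359232234627 0.0
```

```bash
python3 -m crank '{"travel":[[0,-0.003,0.06],[0,-0.003,0.12],[0,-0.003,0.18],[0,-0.003,0.22],[0,-0.003,0.245],[0,-0.003,0.25],[0,-0.003,0.25]],"rot":[[0,0,0],[0,0,0],[0,0,0],[0,0,0],[0,0,0],[0,0,0],[0,0,0]]}'
python3 -m crank '{"travel":[[0,0,0],[0,0,0],[0,0,0],[0,0,0],[0,0,0],[0,0,0],[0,0,0]],"rot":[[0,0,0],[0,0,0],[0,0,0],[0,0,0],[0,0,0],[0,0,0],[0,0,0]]}' -1 40
```

```text
clock: 24.72
ee_pos: [0.5517, -0.0758, 0.0224]
tcp_rot: [0.0, 0.756, 0.654, 0.0]
ft_force: [0.0, -0.7, -0.4]
opening: 0.651
grip_force: 0.0
clock: 25.3
ee_pos: [0.5518, -0.0759, 0.0222]
tcp_rot: [0.0, 0.756, 0.654, 0.0]
ft_force: [1.5, -1.0, 3.7]
opening: 0.33
grip_force: 42.9
```

```bash
python3 -m crank '{"travel":[[0,0,-0.03],[0,0,-0.1],[0,0,-0.2],[0,0,-0.3],[0,0,-0.3],[-0.12,0.012,-0.3],[-0.27,0.027,-0.3],[-0.42,0.042,-0.3],[-0.57,0.057,-0.3],[-0.7,0.07,-0.3],[-0.793,0.08,-0.3],[-0.793,0.08,-0.3]],"rot":[[0,0,0],[0,0,0],[0,0,0],[0,0,0],[0,0,0],[0,0,0],[0,0,0],[0,0,0],[0,0,0],[0,0,0],[0,0,0],[0,0,0]]}'
python3 look.py w10 scrap_tray:0 bushing_a:.082
python3 - <<'E'
from h import *
print(at_z('top',(393.2,237.1),.02))
im=imaging.camera('top')[...,::-1]; cv2.imwrite('pics/top1.png',im)
E
```

```text
clock: 26.3
ee_pos: [0.5416, -0.279, 0.0963]
tcp_rot: [-0.0, 0.757, 0.653, -0.001]
ft_force: [1.0, -1.0, -1.7]
opening: 0.329
grip_force: 42.3
scrap_tray 0.55 [276.2 212.3] [ 0.5434 -0.2775  0.    ]
bushing_a 0.92 [275.9 262. ] [ 0.5425 -0.281   0.082 ]
26.45 [-0.4688  0.4893  0.0145  1.0972  0.0003  1.2464] [ 0.5422 -0.2745  0.0965] [-0.0006  0.7563  0.6542 -0.0001] [-0.0788  0.9308 -2.2197] 0.32599801600902206 42.25520944339223
[ 0.54179258 -0.27327989  0.02      ]
```

View pics/w10.png

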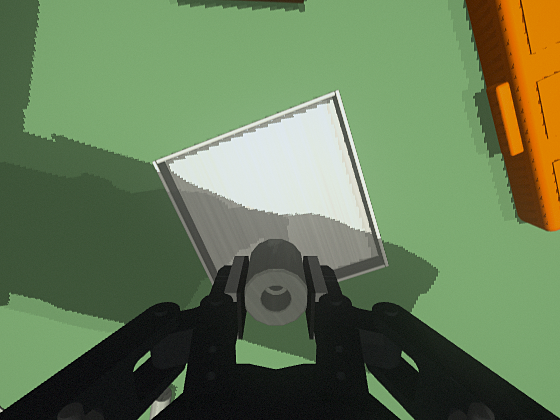

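The bushing hangs upright in the fingers at (276,295), above the middle of the tray. Its corners are at (155,163), (337,93) and (386,265). Lowering it now.

```bash
python3 -m crank '{"travel":[[0,0,0.06],[0,0,0.13],[0,0,0.2],[0,0,0.26],[0,0,0.29],[0,0,0.31],[0,0,0.32],[0,0,0.325],[0,0,0.325]],"rot":[[0,0,0],[0,0,0],[0,0,0],[0,0,0],[0,0,0],[0,0,0],[0,0,0],[0,0,0],[0,0,0]]}'
python3 -m crank '{"travel":[[0,0,0.003],[0,0,0.006],[0,0,0.009],[0,0,0.009]],"rot":[[0,0,0],[0,0,0],[0,0,0],[0,0,0]]}'
```

```text
clock: 27.25
ee_pos: [0.5431, -0.2749, 0.0162]
tcp_rot: [0.0, 0.756, 0.655, 0.0]
ft_force: [1.5, -0.6, -2.4]
opening: 0.327
grip_force: 42.3
clock: 27.58
ee_pos: [0.543, -0.2751, 0.0141]
tcp_rot: [0.0, 0.756, 0.654, 0.0]
ft_force: [-3.2, 1.4, 6.5]
opening: 0.327
grip_force: 43.1
```

Contact on the tray floor. I'll release it, lift away and check.

```bash
python3 -m crank '{"travel":[[0,0,0],[0,0,0],[0,0,0],[0,0,0],[0,0,0],[0,0,-0.05],[0,0,-0.15],[0,0,-0.3],[0,0,-0.45],[0,0,-0.6],[0,0,-0.7],[0,0,-0.7]],"rot":[[0,0,0],[0,0,0],[0,0,0],[0,0,0],[0,0,0],[0,0,0],[0,0,0],[0,0,0],[0,0,0],[0,0,0],[0,0,0],[0,0,0]]}' 0.2
python3 look.py w11 bushing_a:.003
python3 - <<'E'
from h import *
imaging.camera('top'); imaging.camera('side')
for t,z in (('bushing_a',.012),('gauge',.006)):
  for c in ('top','side'):
    for r in spotter.spot_point(c,t)[:6]: print(t,c,round(r['score'],2),at_z(c,r['centre'],z).round(3))
r=spotter.regions_of('wrist','bushing_a')
for q in r[:2]:
    ys,xs=q['pixels'].nonzero(); print(q['score'],q['centre'],xs.min(),xs.max(),ys.min(),ys.max())
print(proj('wrist',(.543,-.275,.003)),proj('wrist',(.543,-.275,.039)))
E
```

```text
clock: 28.58
ee_pos: [0.5447, -0.276, 0.1943]
tcp_rot: [0.004, 0.756, 0.654, 0.002]
ft_force: [0.5, 0.2, -0.1]
opening: 0.599
grip_force: 0.0
bushing_a 0.83 [146.6   8.7] [ 0.4519 -0.0874  0.003 ]
bushing_a 0.62 [274.4 189. ] [ 0.5458 -0.2775  0.003 ]
28.6833 [-0.4689  0.4495  0.1902  1.3096  0.      1.2459] [ 0.5432 -0.2752  0.1892] [0.0009 0.7562 0.6544 0.0004] [-0.9413  0.962   0.0618] 0.5996645732143755 0.0
bushing_a top 0.67 [ 0.442 -0.019  0.012]
bushing_a top 0.54 [ 0.452 -0.078  0.012]
bushing_a top 0.53 [0.563 0.001 0.012]
bushing_a top 0.45 [ 0.542 -0.271  0.012]
bushing_a top 0.42 [0.583 0.089 0.012]
bushing_a side 0.77 [0.58  0.087 0.012]
bushing_a side 0.77 [ 0.448 -0.081  0.012]
bushing_a side 0.75 [0.565 0.005 0.012]
bushing_a side 0.47 [ 0.445 -0.007  0.012]
bushing_a side 0.44 [ 0.545 -0.263  0.012]
gauge top 0.66 [0.687 0.395 0.006]
gauge top 0.63 [0.508 0.303 0.006]
gauge side 0.68 [0.503 0.296 0.006]
gauge side 0.66 [ 0.753 -0.184  0.006]
gauge side 0.29 [0.498 0.295 0.006]
0.75 [271.5, 191.3] 259 287 175 209
0.58 [142.1, 9.8] 115 162 0 29
[275.297949   189.83734789] [275.25989909 198.25937686]
```

```bash
python3 -c "
from workcell import arm
print(arm.finish_job())"
```

```text
the job is handed in; nothing more can be done
None
```

I tried all three bushings in order: nest1 and nest2 passed to the collar, and the one in nest3 was tight. That one now stands upright in the scrap tray, the gauge is fully home in its stand, and the job was handed in at about 29 s.

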